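Beam check: eject the bike light and hover it over the light meter

ROBOT

A 7-joint arm with a two-finger parallel gripper is mounted at the origin on the work surface. World frame = base frame: x ahead of the robot, y to its left, z up, the work surface at z = 0. Lengths are in m, angles in rad, forces in N, time in s.
With the tool pointing down it reaches from about 0.35 to 0.9 m from the base axis. Payload 7.2 kg.
Tool frame: the origin (TCP) lies at the very end of the fingers, on their centre line; the grasp point (between the pads) lies 19 mm behind it; z points along the fingers, y is the line along which they close (so a half turn about z gives the same grasp; the last joint's range is limited). The gripper opens to 88 mm and grips with 3 to 60 N. Pads are 20 mm wide; open, the fingers measure 115 mm over their backs; the gripper's body (75 mm by 178 mm) begins 61 mm behind the grasp point.
Start: joints at [1.184, 0.411, -0.013, 1.596, 0.006, 1.134, -0.082], TCP at [0.196, -0.594, 0.223] pointing down, gripper open.
Joint ranges: [-2.95, 2.95], [-0.29, 1.99], [-1.47, 1.44], [0.14, 2.54], [-1.03, 4.17], [0.13, 1.85], [-2.86, 2.86]. Speed limits (rad/s): [2.39, 2.39, 3.01, 3.01, 3.14, 3.14, 3.14].

INTERFACE

Orientations are given as a unit quaternion [w, x, y, z].
In Python, from rig import arm gives the robot as it stands.
- The arm moves only by the tool pendant, called after ">>>" by a JSON object that holds its "fn" and its "kwargs". Schema: {"type":"object","properties":{"ticks":{"type":"array","items":{"type":"number"},"minItems":5,"maxItems":25},"only":{"type":"string"},"quiet":{"type":"boolean"},"lines":{"type":"string"}},"required":["ticks"],"additionalProperties":false}. ticks is one flat list of numbers that holds 1 to 5 rows one after another, with no inner brackets; each row has 5 numbers: the finger opening in m, then dx, dy, dz in m, then a turn about the tool's z in rad; each row is the pose to reach, as a shift and turn from the pose commanded when the call began, along the tool's axes at that moment; what a row does not reach only later rows make up. A row lasts 1/12 s, in which the tool goes at most 0.0417 m and 0.125 rad, less where a joint would pass 70% of its speed; a pose out of reach is approached as far as the arm can. The fingers move at their own pace and stop on an object; the grip force is fixed at half the most. Time passes only in rows, so rows that do not move let the fingers close. The tool returns the time, the measured TCP pose, the force, the opening and the grip force at its end. only (a regular expression) keeps the lines of the reply that match it, lines (a string "A,B") keeps lines A to B, and quiet returns only ok. Input that does not fit is refused with a message, and nothing moves.
- arm.observe(): the state, without advancing time (a new reading comes with each control period).
- arm.read_camera(name): name is "side" or "top" or "wrist"; returns the picture (400x640x3 uint8, red, green, blue); there is no depth.
- arm.camera_params(name): a dict with "camera_matrix" (3x3 intrinsics, pixels), "k1" (the pictures are not rectified: a ray, as slopes to the right and down, at radius r is drawn at 1 + k1 r^2 times it, then the intrinsics apply), "extrinsics" (4x4, takes a point from camera to world coordinates); the wrist camera has in their place "T_tool_cam" (4x4, takes a point from camera to tool coordinates, whose origin is the TCP and whose axes are the flange's). Camera axes: x right, y down, z forward; pixel columns grow to the right and rows downward; lengths in m; the calibration is good to about 2 mm. A picture is of the moment at which its call begins: read the wrist's pose just before it. camera_params takes no time and is no camera call.
- arm.job_done(): hands the job in; it is judged then, once.
The state is a dict: "t": time; "joint_positions": joint angles; "dq": joint speeds; "joint_efforts": joint torques, N m; "position": TCP position; "eef_rot": TCP orientation; "ft_force": force on the tool from outside, world axes, zero at the start; "wrist_torque": the same for the moment, N m; "gripper_width": finger opening in m; "gripper_force": force on a finger pad.
Only numpy, scipy, OpenCV 4.12 (cv2) and the standard library are available. Lean on these libraries where they do the work, as an engineer would, in place of code of your own. Each camera call takes 0.05 s, during which the arm holds its last target. There are 200 camera calls.

TASK

Push the red thumb slide of the charging sleeve all the way so that the yellow bike light is pushed out, and let the slide spring back. Then take the light, carry it over the hex key rack in the tray without disturbing anything, and hold it level, lens down, about 15 mm above the white window of the blue light meter, squarely over it and lined up with its long sides, touching neither the meter nor anything else. Finish while still holding it there, quite still: do not put it down or let go.

Things in the scene. Friction and masses are not known exactly. Their poses are not given: they have to be found in the camera images.
- light: yellow plastic bike light, a block 60 mm long (own x) x 36 mm wide (own y) x 40 mm tall, 80 to 170 g. Origin: centre of its underside, which is the lens. It starts lens down in the sleeve's tunnel, x along the sleeve's x, where its sides are walled in. Once out, grip it across its width from above
- sleeve: charging sleeve fixed to the bench, left or right. Origin: under the light's start, at bench height; +x is the way out, z up. Black floor 8 mm thick, 50 mm wide, x = -45 to 125 mm; grey walls 40 mm apart over x = -45 to 26 mm, clear roof on them (top at z = 56 mm) only to x = 10 mm; then open landing (landing), lip 6 mm high at x = 122 mm
- landing (a point): point on the black landing floor, 8 mm above the bench, 55 mm from the sleeve's origin along its +x; axes as the sleeve. A full push leaves the light lying with the centre of its underside about here (a few mm either way), clear of the roof so that it can be lifted straight up; no walls beside its middle
- ejector (a joint): thumb slide of the sleeve, m: 0 at rest, grows to 0.058 (its stop) as it is pushed along the sleeve's +x; fully pushed is above 0.045. The spring takes about 2 N at first, 8.6 N at the stop, and brings it back when let go. The light is shoved directly ahead of it
- ejector_tab (a point): centre of the rear face (the one to push on, facing the sleeve's -x) of the red thumb tab above the clear roof. The tab is 10 mm long, 28 mm wide, 22 mm tall, from z = 60 to 82 mm above the bench; the point is at z = 71 mm, at sleeve x = -40 mm when at rest
- meter_window (a point): centre of the white window on top of the blue light meter, 35 mm above the bench. The window is 60 x 36 mm with a dark border, flush with the top; x along its long side, y across, z up. Line the light's 60 mm side up with it, either way round
- meter: blue box-shaped light meter, fixed to the bench, on the side the sleeve is not; 130 mm (x) x 90 mm (y) x 35 mm tall. Origin: centre of its underside; the window's centre lies at x = -18 mm, y = 0; green display and red button at its +x end
- tray: birch plywood tray, fixed, between sleeve and meter; 360 (x) x 210 mm (y), walls 42 mm high. Origin: centre of its underside. On its middle line (y = 0, x = -120 to 60 mm) stands a hex key rack 16 mm thick, its coloured handles reaching 115 mm above the bench. The fixed plywood carcass it pulls out of is 87 mm tall, over world x = 0.67 to 0.86, y = -0.13 to 0.13 m
- wrench: bystander: stainless socket wrench, 170 mm long, lying in the tray; origin mid-length underneath
- oil: bystander: green oil bottle, 42 mm across and 135 mm tall, standing in the tray (its top 143 mm above the bench); origin under its centre. The tallest thing in the way
- dish: bystander: white ceramic dish of steel bolts, 68 mm across, 25 mm tall, in the tray; origin under its centre
- clamp: bystander: aluminium seat post clamp, a ring 42 mm across, 18 mm tall, in the tray; origin under the ring's centre
- pads: bystander: black brake pad pair, 50 x 35 x 12 mm, in the tray; origin under its centre
- grease: bystander: white grease jar with red cap, 66 mm across, 65 mm tall, on top of the carcass (its top about 155 mm above the bench); origin under its centre

How it is judged:
By the outcome, as a careful person would: the job done as asked, in the order asked, and still so for the second after the job is handed in, while the arm keeps its last pose, push and grip.
It also fails if it takes over 58 s, if anything falls off the work surface, if the arm or the gripper's body presses on something with over 40 N, if the wrist force passes 120 N, or if a joint passes its speed limit or range.

## Working session

There is one attempt and no reset: what is moved stays moved. The work goes in short steps, Python scripts to look and compute and a tool call to move; the robot and the scene stay as the last step left them, time stands still between calls to the robot, and variables do not carry over. Pictures are saved under pics/ and viewed, at most 10 in all, crops included, and the job is handed in when it is done.

```bash
ls; mkdir -p pics
```

Run:
```python
from rig import arm
import cv2,numpy as np
s=arm.observe();print(s['t'],s['position'],s['eef_rot'],s['gripper_width'])
for n in('side','top'):
    p=arm.read_camera(n);cv2.imwrite(f'pics/{n}0.png',p[:,:,::-1]);print(n,arm.camera_params(n))
print(arm.camera_params('wrist'))
```

```text
pics
rig.py
0.0 [ 0.19569295 -0.59305467  0.22184348] [-7.53373803e-04  9.87323001e-01  1.58722068e-01 -1.69972592e-04] 0.08759087248247448
side {'camera_matrix': array([[449.200138  ,   0.        , 314.83026212],
       [  0.        , 449.200138  , 194.52883592],
       [  0.        ,   0.        ,   1.        ]]), 'k1': 0.01209406927263867, 'extrinsics': array([[ 0.74563637, -0.51180848,  0.42670656,  0.14547796],
       [-0.66615218, -0.55680845,  0.49619112, -0.50270835],
       [-0.01636101, -0.65422965, -0.75611896,  0.81366833],
       [ 0.        ,  0.        ,  0.        ,  1.        ]])}
top {'camera_matrix': array([[498.43694777,   0.        , 324.68751825],
       [  0.        , 498.43694777, 201.77800504],
       [  0.        ,   0.        ,   1.        ]]), 'k1': 0.04641298341146112, 'extrinsics': array([[ 0.01375302, -0.98761397,  0.15629942,  0.38433129],
       [-0.99988205, -0.01465238, -0.00460334,  0.00180419],
       [ 0.00683648, -0.15621768, -0.98769899,  1.22444215],
       [ 0.        ,  0.        ,  0.        ,  1.        ]])}
{'camera_matrix': array([[275.67371032,   0.        , 322.69780839],
       [  0.        , 275.67371032, 202.13413371],
       [  0.        ,   0.        ,   1.        ]]), 'k1': -0.025535478030610174, 'T_tool_cam': array([[ 4.58674405e-04, -9.67814825e-01, -2.51662976e-01,
         6.75433975e-02],
       [ 9.99999236e-01,  7.32711134e-04, -9.95198608e-04,
         1.65213854e-04],
       [ 1.14756423e-03, -2.51662327e-01,  9.67814422e-01,
        -1.62363593e-01],
       [ 0.00000000e+00,  0.00000000e+00,  0.00000000e+00,
         1.00000000e+00]])}
```

View pics/side0.png

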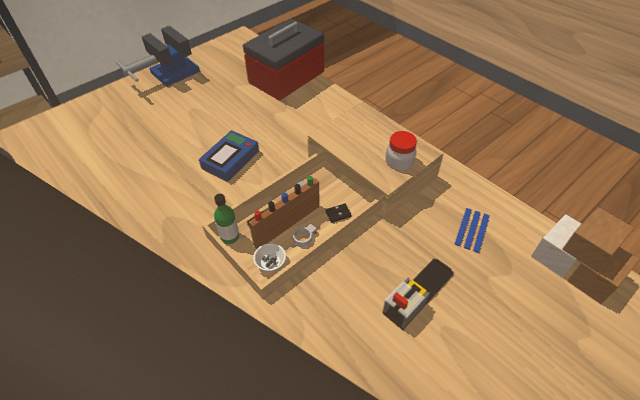

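View pics/top0.png

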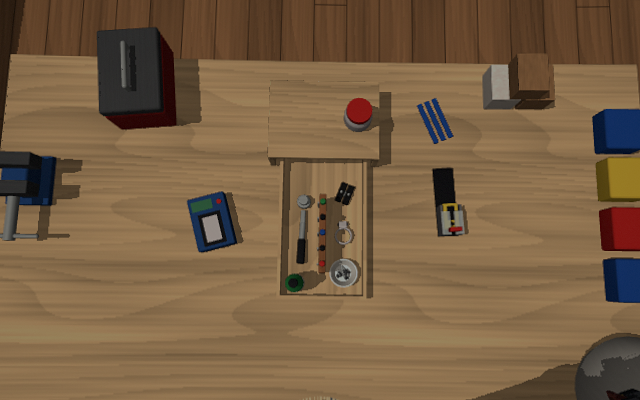

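The side view shows the meter near (230,155), sleeve near (415,295) with its red tab at (400,300). The top view shows the sleeve near (450,205), tab (455,229), and the meter at (212,222). I'll enlarge these.

Run:
```python
import cv2,numpy as np
def crop(n,x,y,w,h,s):
    c=cv2.imread(f'pics/{n}0.png')[y:y+h,x:x+w]
    c=cv2.resize(c,None,fx=s,fy=s,interpolation=cv2.INTER_CUBIC)
    for i in range(0,w,10):
        cv2.line(c,(i*s,0),(i*s,6),(255,0,255),1);cv2.putText(c,str(x+i),(i*s,18),0,.4,(255,0,255),1)
    for i in range(0,h,10):
        cv2.line(c,(0,i*s),(6,i*s),(255,0,255),1);cv2.putText(c,str(y+i),(8,i*s+4),0,.4,(255,0,255),1)
    return c
a=crop('top',425,160,50,80,7);b=crop('top',180,185,60,80,7)
cv2.imwrite('pics/c1.png',np.hstack([a,b]))
a=crop('side',375,253,80,80,5);b=crop('side',195,120,70,80,5)
cv2.imwrite('pics/c2.png',np.hstack([a,b]))
```

```text
(no output)
```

View pics/c1.png

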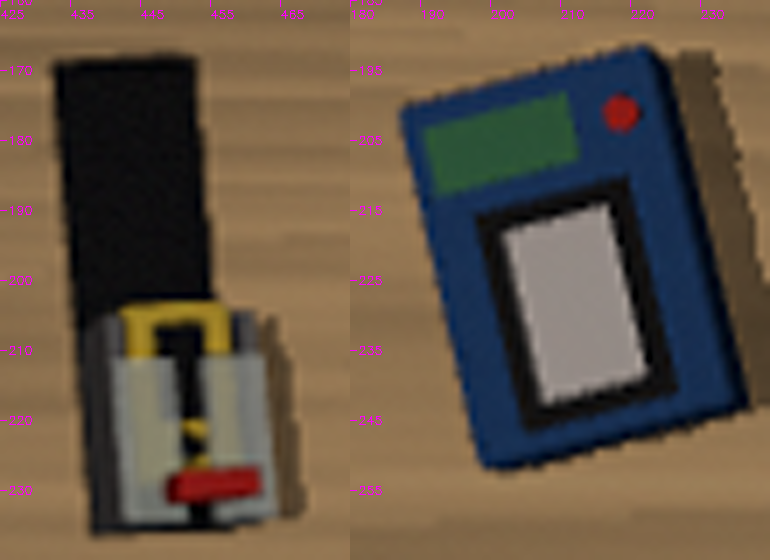

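View pics/c2.png

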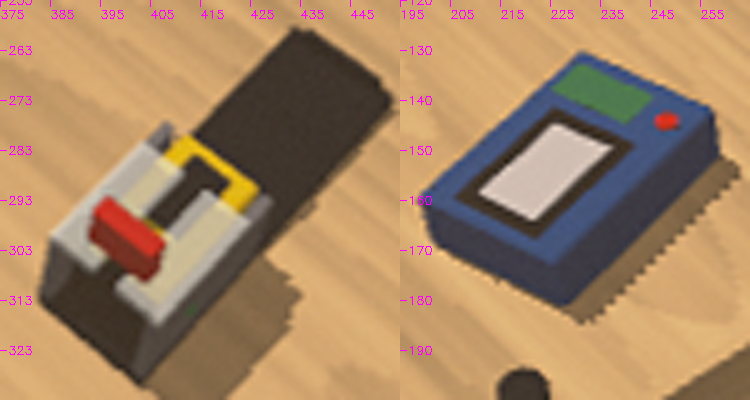

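The crops show the window, meter, roof, tab and light edges clearly. I'm fitting poses from both views and checking heights by triangulation.

Create vis.py:
```python
import numpy as np
from rig import arm
from scipy.optimize import least_squares
P={n:arm.camera_params(n) for n in('side','top','wrist')}
def proj(n,X,E=None):
    p=P[n];E=p['extrinsics'] if E is None else E
    c=(np.atleast_2d(X)-E[:3,3])@E[:3,:3];s=c[:,:2]/c[:,2:]
    s=s*(1+p['k1']*(s**2).sum(1,keepdims=True));K=p['camera_matrix']
    return s*K[0,0]+K[:2,2]
def px(c,ox,oy,s,du=0): return np.array([ox+(c[0]-du+.5)/s-.5,oy+(c[1]+.5)/s-.5])
def tri(obs): # [(cam,px)]
    r=least_squares(lambda X:np.concatenate([(proj(n,X)-u).ravel() for n,u in obs]),[.5,0,.05]);return r.x,np.abs(r.fun).max()
def place(v,L):
    c,s=np.cos(v[2]),np.sin(v[2]);L=np.asarray(L,float)
    return np.c_[v[0]+c*L[:,0]-s*L[:,1],v[1]+s*L[:,0]+c*L[:,1],L[:,2]]
def fit(obs,g):
    def f(v):return np.concatenate([(proj(n,place(v,[l]))[0]-u) for n,l,u in obs])
    r=least_squares(f,g,loss='soft_l1');return r.x,f(r.x).reshape(-1,2)
```

Create m1.py:
```python
from vis import *
np.set_printoptions(precision=4,suppress=True)
T=lambda u,v:px((u,v),425,160,7);T2=lambda u,v:px((u,v),180,185,7,350)
S=lambda u,v:px((u,v),375,253,5);S2=lambda u,v:px((u,v),195,120,5,400)
W=[((30,18),T2(500,232),S2(555,123)),((30,-18),T2(610,205),S2(613,148)),((-30,-18),T2(650,378),S2(533,222)),((-30,18),T2(540,405),S2(478,190))]
for l,a,b in W: print('win',*tri([('top',a),('side',b)]))
v,r=fit([(n,(l[0]/1e3,l[1]/1e3,.035),u) for l,a,b in W for n,u in(('top',a),('side',b))],[.5,.25,.1]);print('window',v,r.tolist().__len__(),np.abs(r).mean());print(r)
for nm,a,b in(('lightL',T(122,303),S(180,135)),('lightR',T(230,303),S(260,188)),('roofRL',T(122,522),S(50,235)),('roofRR',T(277,515),S(155,322)),('lipL',T(55,63),S(300,28)),('lipR',T(195,57),S(392,100))):print(nm,*tri([('top',a),('side',b)]))
o=[]
for l,a,b in(((-45,25,56),T(122,522),S(50,235)),((-45,-25,56),T(277,515),S(155,322)),((125,25,14),T(55,63),S(300,28)),((125,-25,14),T(195,57),S(392,100)),((30,18,48),T(122,303),S(180,135)),((30,-18,48),T(230,303),S(260,188))):
    l=np.array(l)/1e3;o+=[('top',l,a),('side',l,b)]
v,r=fit(o,[.45,-.25,.05]);print('sleeve',v);print(r)
print('tab px top',proj('top',place(v,[[-.04,.014,.082],[-.04,-.014,.082]])),'side',proj('side',place(v,[[-.04,.014,.082],[-.04,-.014,.082]])))
```

```bash
python3 m1.py
```

```text
win [0.5308 0.292  0.0323] 0.4228411048925693
win [0.5405 0.2544 0.0346] 0.5009894788118743
win [0.4813 0.2381 0.0343] 0.4511865709060885
win [0.4723 0.2741 0.0359] 0.8043322502568913
window [0.506  0.2642 0.267 ] 8 0.42858293667536174
[[ 0.937  -0.257 ]
 [-0.2391 -0.1032]
 [ 0.0034 -0.1303]
 [-0.8811  0.0596]
 [-0.2112 -0.6425]
 [-0.5325 -0.3839]
 [ 0.6214 -0.6915]
 [-0.6301  0.5334]]
lightL [ 0.5729 -0.2851  0.0413] 0.08804259539186887
lightR [ 0.5738 -0.3214  0.0468] 0.4030902043358253
roofRL [ 0.4984 -0.2823  0.0506] 0.6119130881117201
roofRR [ 0.5    -0.3324  0.0543] 0.08476693286209525
lipL [ 0.6679 -0.2742  0.0045] 0.9540877205591869
lipR [ 0.6687 -0.3224  0.0057] 0.23229131553591742
sleeve [ 0.5419 -0.3051  0.0572]
[[ 1.1734  0.3754]
 [-1.1528 -0.1672]
 [ 0.3797  0.498 ]
 [-0.4203  0.2004]
 [ 1.1235 -0.7742]
 [-1.353  -1.8966]
 [ 1.284  -0.771 ]
 [ 0.7018 -1.7626]
 [ 0.7362  0.4978]
 [ 0.0052 -1.0755]
 [ 0.4184 -0.1327]
 [-0.5966  0.0412]]
tab px top [[450.5324 231.1158]
 [462.7506 230.6133]] side [[391.4161 294.6172]
 [403.9044 304.6362]]
```

Add to vis.py:
```python
from scipy.spatial.transform import Rotation as R
def tool():
    s=arm.observe();q=s['eef_rot'];T=np.eye(4);T[:3,:3]=R.from_quat([q[1],q[2],q[3],q[0]]).as_matrix();T[:3,3]=s['position'];return T,s
def to(p,yaw):
    "shift in tool axes and turn about tool z to put the TCP at p, tool x at yaw"
    T,s=tool();y0=np.arctan2(T[1,0],T[0,0])
    print('t',round(s['t'],2),'d',(T[:3,:3].T@(np.array(p)-T[:3,3])).round(4),'turn',round((y0-yaw+np.pi)%(2*np.pi)-np.pi,4))
def snap(f):
    import cv2
    T,s=tool();p=arm.read_camera('wrist');cv2.imwrite(f'pics/{f}.png',p[:,:,::-1]);E=T@P['wrist']['T_tool_cam'];np.save(f'pics/{f}.npy',E);return E
```

```bash
python3 -c "
from vis import *
c,s=np.cos(.057),np.sin(.057)
to([.542-.075*c,-.305-.075*s,.2],.057)"
```

```text
t 0.1 d [ 0.3467 -0.1844  0.0221] turn 0.2618
```

>>> {"fn": "pendant", "kwargs": {"ticks": [0,0,0,0,0.1,0,0,0,0,0.2,0,0,0,0,0.262,0,0,0,0,0.262]}}

```text
t: 0.43
position: [0.1958, -0.5932, 0.2222]
eef_rot: [-0.0, 1.0, 0.027, -0.0]
ft_force: [-0.1, 0.3, 0.1]
gripper_width: 0.0644
gripper_force: 0.0
```

```bash
python3 -c "
from vis import *
c,s=np.cos(.057),np.sin(.057)
to([.542-.075*c,-.305-.075*s,.2],.057)"
```

```text
t 0.43 d [ 0.2863 -0.2689  0.0223] turn -0.0029
```

>>> {"fn": "pendant", "kwargs": {"ticks": [0,0.028,-0.026,0.002,0,0,0.056,-0.052,0.004,0,0,0.084,-0.078,0.006,0,0,0.112,-0.104,0.008,0,0,0.14,-0.13,0.01,0]}}

```text
t: 0.85
position: [0.3291, -0.4543, 0.2124]
eef_rot: [-0.0, 1.0, 0.03, -0.0]
ft_force: [0.4, -0.2, -0.3]
gripper_width: 0.0313
gripper_force: 0.0
```

>>> {"fn": "pendant", "kwargs": {"ticks": [0,0.028,-0.026,0.002,0,0,0.056,-0.052,0.004,0,0,0.084,-0.078,0.006,0,0,0.115,-0.11,0.008,0,0,0.146,-0.139,0.012,0]}}

```text
t: 1.27
position: [0.4643, -0.31, 0.2012]
eef_rot: [0.0, 1.0, 0.029, 0.0]
ft_force: [0.3, -1.2, -0.2]
gripper_width: 0.0008
gripper_force: 0.0
```

>>> {"fn": "pendant", "kwargs": {"ticks": [0,0,0,0,0,0,0,0,0,0]}}

```text
t: 1.43
position: [0.4651, -0.3088, 0.2005]
eef_rot: [-0.001, 0.999, 0.032, -0.0]
ft_force: [-1.3, -0.7, -0.2]
gripper_width: 0.0006
gripper_force: 0.0
```

Run:
```python
from vis import *
import cv2
c,s=np.cos(.057),np.sin(.057)
to([.542-.075*c,-.305-.075*s,.2],.057)
E=snap('w1');v=[.542,-.305,.057]
print(proj('wrist',place(v,[[-.04,.014,.082],[-.04,-.014,.082],[.03,.018,.048],[.03,-.018,.048]]),E))
```

```text
t 1.43 d [0.002  0.0006 0.0005] turn 0.0077
[[309.80439478 161.4803258 ]
 [337.39873628 161.713725  ]
 [307.39688819  92.62568061]
 [340.92110424  92.90763822]]
```

View pics/w1.png

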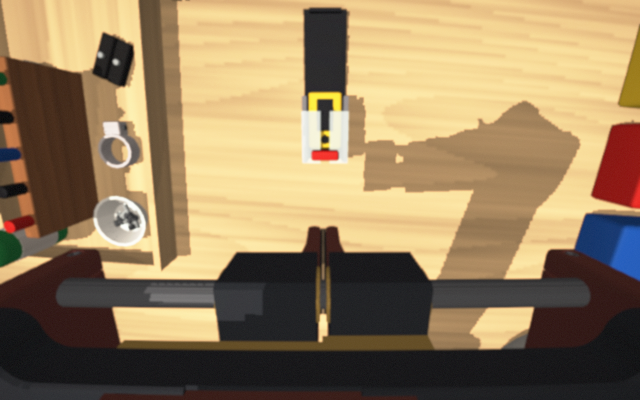

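The wrist view shows the light's front top corners at (307,93) and (342,93), and the tab's rear edge at (311–338,160). Both match the prediction within about 1 px. I'll descend behind the tab and push.

>>> {"fn": "pendant", "kwargs": {"ticks": [0,0,0,0.035,0,0,0,0,0.07,0,0,0,0,0.105,0,0,0,0,0.135,0,0,0,0,0.135,0]}}

```text
t: 1.9
position: [0.4586, -0.3114, 0.0607]
eef_rot: [-0.002, 1.0, 0.028, -0.004]
ft_force: [-0.8, 0.3, 0.1]
gripper_width: 0.0004
gripper_force: 0.0
```

>>> {"fn": "pendant", "kwargs": {"ticks": [0,0.01,0,0,0,0,0.017,0,0,0,0,0.024,0,0,0,0,0.03,0,0,0,0,0.036,0,0,0]}}

```text
t: 2.32
position: [0.5001, -0.3101, 0.0675]
eef_rot: [0.001, 1.0, 0.028, 0.0]
ft_force: [-5.5, -0.1, 3.7]
gripper_width: 0.0003
gripper_force: 2.2
```

>>> {"fn": "pendant", "kwargs": {"ticks": [0,0.006,0,0,0,0,0.012,0,0,0,0,0.018,0,0,0,0,0.024,0,0,0,0,0.03,0,0,0]}}

```text
t: 2.73
position: [0.5285, -0.308, 0.0662]
eef_rot: [-0.0, 1.0, 0.028, -0.001]
ft_force: [-6.2, -0.8, 4.4]
gripper_width: 0.0008
gripper_force: 3.7
```

```bash
python3 -c "
from vis import *
to([.542+.006*np.cos(.057),-.305+.006*np.sin(.057),.065],.057)"
```

```text
t 2.73 d [ 0.0197 -0.0023  0.0011] turn -0.0007
```

>>> {"fn": "pendant", "kwargs": {"ticks": [0,0.005,0,0,0,0,0.01,0,0,0,0,0.014,0,0,0,0,0.018,0,0,0,0,0.021,0,0,0]}}

```text
t: 3.15
position: [0.5488, -0.3068, 0.0662]
eef_rot: [-0.0, 1.0, 0.028, -0.002]
ft_force: [-9.9, -0.1, 7.9]
gripper_width: 0.0005
gripper_force: 4.8
```

>>> {"fn": "pendant", "kwargs": {"ticks": [0,0,0,0,0,0,0.003,0,0,0,0,0.003,0,0,0]}}

```text
t: 3.4
position: [0.5511, -0.3067, 0.066]
eef_rot: [-0.0, 1.0, 0.028, -0.002]
ft_force: [-10.8, 0.2, 7.5]
gripper_width: 0.0004
gripper_force: 5.0
```

Run:
```python
from vis import *
import cv2
to([.542+.008*np.cos(.057),-.305+.008*np.sin(.057),.065],.057)
E=snap('w2')
S=arm.read_camera('side')[:,:,::-1];Tp=arm.read_camera('top')[:,:,::-1]
cv2.imwrite('pics/side2.png',S);cv2.imwrite('pics/top2.png',Tp)
cv2.imwrite('pics/c3.png',np.hstack([cv2.resize(S[230:340,370:470],(400,440)),cv2.resize(Tp[155:245,420:480],(300,440))]))
```

```text
t 3.4 d [-0.0009 -0.0022  0.001 ] turn -0.0008
```

View pics/w2.png

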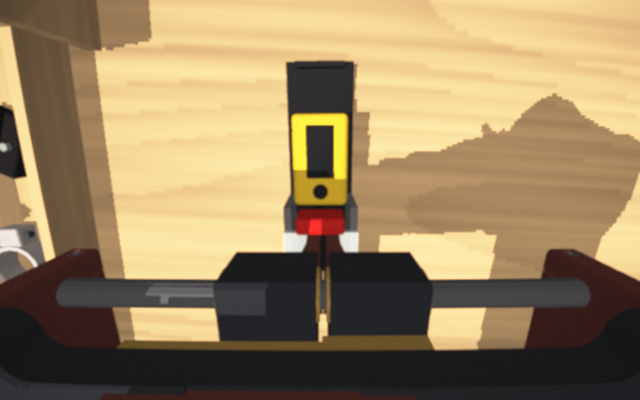

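The light is fully out: its top face spans (293–348, 114–180). The slide is at its stop, about 0.058. Now I'll retreat and measure the light.

>>> {"fn": "pendant", "kwargs": {"ticks": [0,-0.01,0,0,0,0,-0.025,0,0,0,0,-0.045,0,0,0,0,-0.07,0,0,0,0,-0.095,0,0,0]}}

```text
t: 3.97
position: [0.4588, -0.3116, 0.0662]
eef_rot: [0.0, 1.0, 0.029, 0.001]
ft_force: [0.2, -0.1, -0.5]
gripper_width: 0.0008
gripper_force: 0.0
```

>>> {"fn": "pendant", "kwargs": {"ticks": [0,0,0,-0.03,0,0.088,0,0,-0.07,0,0.088,0,0,-0.105,0,0.088,0,0,-0.135,0,0.088,0,0,-0.135,0]}}

```text
t: 4.38
position: [0.4624, -0.3132, 0.208]
eef_rot: [0.003, 1.0, 0.029, 0.005]
ft_force: [1.2, -0.7, 0.2]
gripper_width: 0.0235
gripper_force: 0.0
```

>>> {"fn": "pendant", "kwargs": {"ticks": [0.088,0.035,0,0,0,0.088,0.07,0,0,0,0.088,0.1,0,0,0,0.088,0.1,0,0,0,0.088,0.1,0,0,0]}}

```text
t: 4.8
position: [0.5603, -0.3046, 0.2001]
eef_rot: [-0.0, 1.0, 0.03, 0.0]
ft_force: [-0.4, -0.5, -0.2]
gripper_width: 0.0566
gripper_force: 0.0
```

Run:
```python
from vis import *
import cv2
T,s=tool();print(T[:3,3]);E=snap('w3')
u=np.array([[293,114],[348,114]])
E2=np.load('pics/w2.npy')
print(fit([('wrist',(.03,.018,.048),u[0])],[.6,-.3,.057])[0] if 0 else proj('wrist',place([.542+.055,-.305+.003,.057],[[.03,.018,.048],[.03,-.018,.048],[-.03,.018,.048],[-.03,-.018,.048]]),E2))
print(proj('wrist',place([.597,-.302,.057],[[.03,.018,.048],[.03,-.018,.048],[-.03,.018,.048],[-.03,-.018,.048]]),E))
c=cv2.imread('pics/w3.png')[60:260,240:420];cv2.imwrite('pics/c4.png',cv2.resize(c,None,fx=3,fy=3,interpolation=cv2.INTER_CUBIC))
```

```text
[ 0.56031709 -0.30464006  0.20006972]
[[290.2151665  116.37738022]
 [347.75485738 116.33650879]
 [292.84377663 208.488308  ]
 [345.78698578 208.49801365]]
[[306.19852098 131.28987975]
 [338.72676785 131.39477811]
 [306.78994855 184.59576872]
 [337.83188439 184.70494799]]
```

View pics/c4.png

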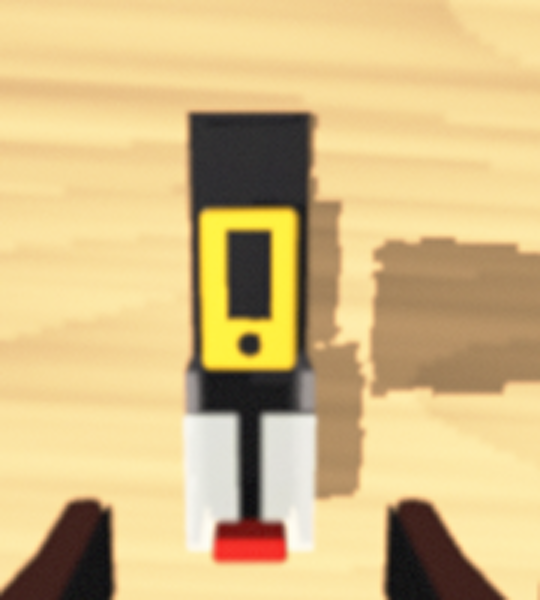

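The slide is back at rest (red tab in crop at (250,540)). The light's top corners are at crop (200,208) to (297,371), so it sits about 1.7 mm past the nominal landing point, and its apparent size fits the stated height. Now going over it.

```bash
python3 -c "
from vis import *
to([.599,-.3025,.018],.057)"
```

```text
t 4.85 d [ 0.0404 -0.0006  0.1822] turn 0.001
```

>>> {"fn": "pendant", "kwargs": {"ticks": [0.088,0.02,0,0,0,0.088,0.039,0,0.02,0,0.088,0.039,0,0.055,0,0.088,0.039,0,0.09,0,0.088,0.039,0,0.12,0]}}

```text
t: 5.27
position: [0.596, -0.3042, 0.0793]
eef_rot: [0.0, 1.0, 0.028, -0.0]
ft_force: [-0.6, -0.7, -0.4]
gripper_width: 0.0878
gripper_force: 0.0
```

>>> {"fn": "pendant", "kwargs": {"ticks": [0.088,0,0,0,0,0.088,0,0,0,0]}}

```text
t: 5.43
position: [0.5956, -0.304, 0.0801]
eef_rot: [-0.001, 1.0, 0.028, -0.002]
ft_force: [0.1, -0.2, 1.0]
gripper_width: 0.0879
gripper_force: 0.0
```

```bash
python3 -c "
from vis import *
to([.599,-.3025,.018],.057)"
```

```text
t 5.43 d [ 0.0037 -0.0013  0.0621] turn -0.001
```

>>> {"fn": "pendant", "kwargs": {"ticks": [0.088,0.002,-0.001,0.02,0,0.088,0.003,-0.001,0.04,0,0.088,0.003,-0.001,0.055,0,0.088,0.003,-0.001,0.061,0,0.088,0.003,-0.001,0.061,0]}}

```text
t: 5.85
position: [0.6003, -0.3033, 0.021]
eef_rot: [0.0, 1.0, 0.028, 0.0]
ft_force: [0.4, 0.3, 0.4]
gripper_width: 0.0875
gripper_force: 0.0
```

>>> {"fn": "pendant", "kwargs": {"ticks": [0.034,0,0,0,0,0.02,0,0,0,0,0.02,0,0,0,0,0.02,0,0,0,0,0.02,0,0,0,0]}}

```text
t: 6.27
position: [0.6005, -0.303, 0.0208]
eef_rot: [0.0, 1.0, 0.028, 0.0]
ft_force: [0.3, 0.8, 0.1]
gripper_width: 0.0579
gripper_force: 0.0
```

>>> {"fn": "pendant", "kwargs": {"ticks": [0.02,0,0,0,0,0.02,0,0,0,0,0.02,0,0,0,0,0.02,0,0,0,0,0.02,0,0,0,0]}}

```text
t: 6.68
position: [0.6002, -0.3027, 0.02]
eef_rot: [-0.0, 1.0, 0.028, -0.0]
ft_force: [0.5, 0.6, 0.6]
gripper_width: 0.0355
gripper_force: 30.0
```

Gripped firmly (opening 35.5 mm, 30 N). Lift straight up.

>>> {"fn": "pendant", "kwargs": {"ticks": [0.02,0,0,-0.01,0,0.02,0,0,-0.03,0,0.02,0,0,-0.06,0,0.02,0,0,-0.09,0,0.02,0,0,-0.12,0]}}

```text
t: 7.1
position: [0.5998, -0.3026, 0.1415]
eef_rot: [-0.0, 1.0, 0.028, -0.0]
ft_force: [0.1, -0.7, -2.5]
gripper_width: 0.036
gripper_force: 30.0
```

>>> {"fn": "pendant", "kwargs": {"ticks": [0.02,0,0,-0.03,0,0.02,0,0,-0.06,0,0.02,0,0,-0.085,0,0.02,0,0,-0.1,0,0.02,0,0,-0.1,0]}}

```text
t: 7.52
position: [0.6017, -0.3034, 0.2449]
eef_rot: [0.001, 1.0, 0.028, 0.003]
ft_force: [0.1, -0.7, -0.8]
gripper_width: 0.0357
gripper_force: 30.0
```

```bash
python3 -c "
from vis import *
to([.506,.264,.24],.267);print(tool()[1]['joint_positions'])"
```

```text
t 7.52 d [-0.0635 -0.5719  0.0028] turn -0.2103
[ 0.482147    0.48094951 -0.13021141  1.43631925  0.06432777  1.22166296
 -1.16920861]
```

>>> {"fn": "pendant", "kwargs": {"ticks": [0.02,-0.001,-0.01,0,0,0.02,-0.003,-0.03,0,0,0.02,-0.006,-0.055,0,0,0.02,-0.009,-0.085,0,0,0.02,-0.013,-0.115,0,0]}}

```text
t: 7.93
position: [0.579, -0.1868, 0.2376]
eef_rot: [-0.001, 1.0, 0.028, -0.002]
ft_force: [0.4, 0.2, -1.1]
gripper_width: 0.0359
gripper_force: 30.0
```

>>> {"fn": "pendant", "kwargs": {"ticks": [0.02,-0.003,-0.03,0,0,0.02,-0.006,-0.06,0,0,0.02,-0.01,-0.09,0,0,0.02,-0.013,-0.12,0,0,0.02,-0.016,-0.15,0,0]}}

```text
t: 8.35
position: [0.5541, -0.0377, 0.2381]
eef_rot: [-0.0, 1.0, 0.029, -0.002]
ft_force: [0.8, 0.5, -1.6]
gripper_width: 0.0359
gripper_force: 30.0
```

>>> {"fn": "pendant", "kwargs": {"ticks": [0.02,-0.003,-0.03,0,0,0.02,-0.006,-0.06,0,0,0.02,-0.01,-0.09,0,0,0.02,-0.013,-0.12,0,0,0.02,-0.016,-0.15,0,0]}}

```text
t: 8.77
position: [0.5295, 0.1107, 0.2381]
eef_rot: [0.0, 1.0, 0.029, -0.002]
ft_force: [-0.2, 0.9, -2.1]
gripper_width: 0.0357
gripper_force: 30.0
```

>>> {"fn": "pendant", "kwargs": {"ticks": [0.02,-0.003,-0.03,0,0,0.02,-0.006,-0.06,0,0,0.02,-0.01,-0.08,0,0,0.02,-0.012,-0.095,0,0,0.02,-0.012,-0.1,0,0]}}

```text
t: 9.18
position: [0.5113, 0.2113, 0.2382]
eef_rot: [-0.0, 1.0, 0.031, -0.002]
ft_force: [-0.6, 0.0, -2.0]
gripper_width: 0.0357
gripper_force: 30.0
```

```bash
python3 -c "
from vis import *
to([.506,.264,.24],.267)"
```

```text
t 9.18 d [-0.002  -0.0529 -0.0018] turn -0.2055
```

>>> {"fn": "pendant", "kwargs": {"ticks": [0.02,0,0,0,-0.06,0.02,0,0,0,-0.14,0.02,0,0,0,-0.206,0.02,0,0,0,-0.206,0.02,0,0,0,-0.206]}}

```text
t: 9.6
position: [0.5136, 0.2073, 0.239]
eef_rot: [0.0, 0.992, 0.13, -0.001]
ft_force: [-0.1, 0.4, -0.8]
gripper_width: 0.0358
gripper_force: 30.0
```

Run:
```python
from vis import *
import cv2
to([.506,.264,.24],.267)
E=snap('w5')
print(proj('wrist',place([.506,.2642,.267],[[.03,.018,.035],[.03,-.018,.035],[-.03,-.018,.035],[-.03,.018,.035]]),E).round(1).tolist())
T=tool()[0]
L=np.array([[.03,.018,-.028],[.03,-.018,-.028],[-.03,.018,-.028],[-.03,-.018,-.028],[.03,.018,.012],[.03,-.018,.012]])
print(proj('wrist',L@T[:3,:3].T+T[:3,3],E).round(1).tolist())
c=cv2.imread('pics/w5.png')[130:330,190:450];cv2.imwrite('pics/c5.png',cv2.resize(c,None,fx=3,fy=3,interpolation=cv2.INTER_CUBIC))
```

```text
t 9.6 d [ 0.0073 -0.0568 -0.0011] turn -0.007
[[265.6, 154.1], [293.0, 153.9], [294.4, 198.2], [268.2, 198.4]]
[[357.9, 207.0], [286.7, 206.9], [354.3, 309.8], [290.3, 309.7], [350.3, 190.3], [294.6, 190.3]]
```

View pics/c5.png

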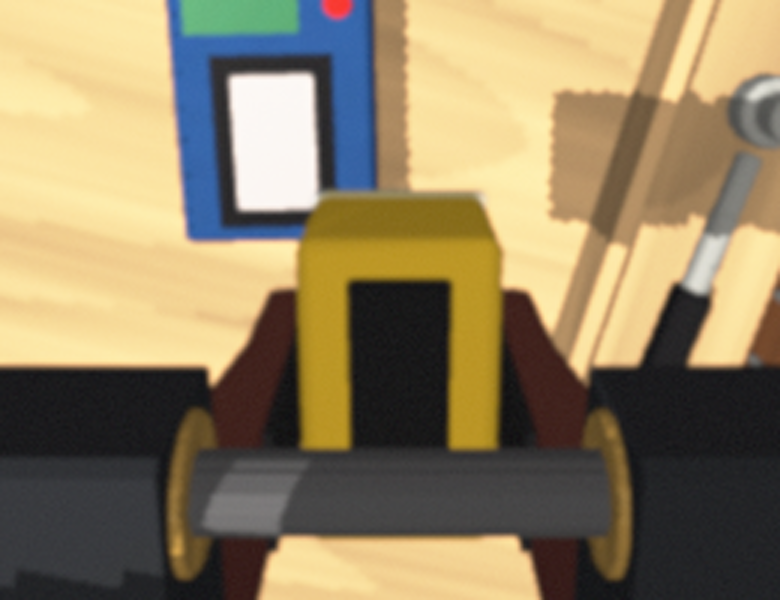

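The white window's corners are at about (266,154), (295,153), (296,199), (269,201), within 1–2 px of prediction, and the yaw agrees. The held light's front edge at (290–357,210) shows it sits about 1.8 mm back in the tool x. I'll move over the window, correcting for that.

>>> {"fn": "pendant", "kwargs": {"ticks": [0.02,0.001,-0.01,0,-0.007,0.02,0.004,-0.03,0,-0.007,0.02,0.008,-0.048,0,-0.007,0.02,0.009,-0.056,0.02,-0.007,0.02,0.009,-0.056,0.05,-0.007]}}

```text
t: 10.07
position: [0.5088, 0.2694, 0.1922]
eef_rot: [-0.002, 0.991, 0.136, 0.003]
ft_force: [0.9, 1.3, -2.4]
gripper_width: 0.0359
gripper_force: 30.0
```

>>> {"fn": "pendant", "kwargs": {"ticks": [0.02,0,0,0.03,0,0.02,0,0,0.06,0,0.02,0,0,0.08,0,0.02,0,0,0.09,0,0.02,0,0,0.09,0]}}

```text
t: 10.48
position: [0.5067, 0.2644, 0.0977]
eef_rot: [0.001, 0.991, 0.134, -0.002]
ft_force: [-0.8, 0.2, -0.9]
gripper_width: 0.036
gripper_force: 30.0
```

>>> {"fn": "pendant", "kwargs": {"ticks": [0.02,0,0,0,0,0.02,0,0,0,0]}}

```text
t: 10.65
position: [0.509, 0.2654, 0.1015]
eef_rot: [-0.0, 0.991, 0.134, 0.001]
ft_force: [-0.2, -0.0, -0.9]
gripper_width: 0.0355
gripper_force: 30.0
```

```bash
python3 -c "
from vis import *
to([.508,.264,.062],.267)"
```

```text
t 10.65 d [-0.0015  0.0011  0.0395] turn 0.0026
```

>>> {"fn": "pendant", "kwargs": {"ticks": [0.02,-0.001,0.001,0.012,0.002,0.02,-0.001,0.001,0.024,0.002,0.02,-0.001,0.001,0.034,0.002,0.02,-0.001,0.001,0.039,0.002,0.02,-0.001,0.001,0.039,0.002]}}

```text
t: 11.07
position: [0.5065, 0.2627, 0.0592]
eef_rot: [0.001, 0.991, 0.134, -0.001]
ft_force: [0.1, 0.6, -1.5]
gripper_width: 0.0359
gripper_force: 30.0
```

>>> {"fn": "pendant", "kwargs": {"ticks": [0.02,0,0,0,0,0.02,0,0,0,0,0.02,0,0,0,0,0.02,0,0,0,0,0.02,0,0,0,0]}}

```text
t: 11.48
position: [0.5077, 0.2635, 0.0613]
eef_rot: [-0.0, 0.991, 0.134, 0.0]
ft_force: [1.0, 0.0, -1.9]
gripper_width: 0.0361
gripper_force: 30.0
```

Run:
```python
from vis import *
import cv2
to([.508,.264,.062],.267)
S=arm.read_camera('side')[:,:,::-1];Tp=arm.read_camera('top')[:,:,::-1];E=snap('w6');W=cv2.imread('pics/w6.png')
cv2.imwrite('pics/side6.png',S);cv2.imwrite('pics/top6.png',Tp)
f=lambda c,s:cv2.resize(c,None,fx=s,fy=s,interpolation=cv2.INTER_CUBIC)
a=f(S[115:195,190:270],5);b=f(Tp[180:260,175:255],5);c=f(W[70:270,200:440],2)
cv2.imwrite('pics/c6.png',np.hstack([a,b]));cv2.imwrite('pics/c7.png',f(W[60:250,200:440],3))
M=lambda z:place([.506,.2642,.267],[[.083,.045,z],[.083,-.045,z],[-.047,-.045,z],[-.047,.045,z],[.03,.018,z],[.03,-.018,z],[-.03,-.018,z],[-.03,.018,z]])
print('meter w',proj('wrist',M(.035),E).round(1).tolist());print('light bot w',proj('wrist',M(.05)[4:],E).round(1).tolist());print('light top w',proj('wrist',M(.09)[4:],E).round(1).tolist())
for n in('top','side'):print(n,'light bot',proj(n,M(.05)[4:]).round(1).tolist(),'top',proj(n,M(.09)[4:]).round(1).tolist())
```

```text
t 11.48 d [ 0.0004 -0.0004 -0.0007] turn 0.0008
meter w [[252.1, 108.4], [390.0, 108.6], [379.5, 286.2], [262.7, 286.0], [295.2, 188.1], [346.8, 188.1], [344.9, 266.2], [297.2, 266.2]]
light bot w [[293.0, 192.8], [348.8, 192.8], [346.6, 276.4], [295.2, 276.3]]
light top w [[284.6, 210.1], [355.9, 210.2], [352.4, 312.7], [288.3, 312.6]]
top light bot [[200.4, 216.7], [215.4, 212.9], [221.0, 237.4], [205.9, 241.3]] top [[196.2, 214.5], [211.7, 210.6], [217.5, 235.9], [201.9, 239.9]]
side light bot [[224.4, 139.7], [235.4, 144.9], [219.6, 159.2], [208.4, 153.8]] top [[221.6, 127.5], [232.9, 132.7], [216.6, 147.1], [205.1, 141.6]]
```

View pics/c6.png

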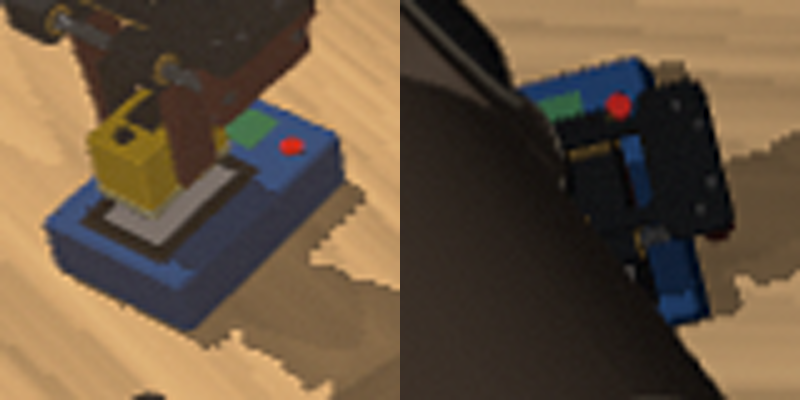

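View pics/c7.png

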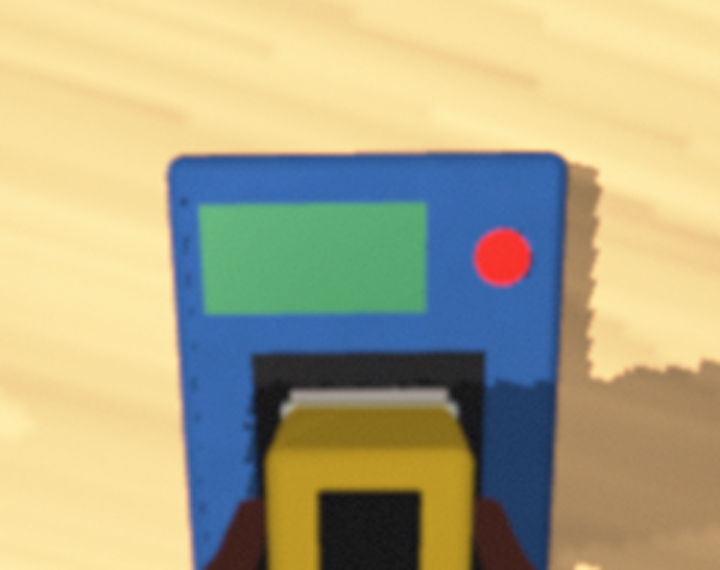

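The wrist crop shows the light over the window: window front edge at about row 190, lens front edge at about 195, both centred near column 323. I'll confirm the fore-aft fit numerically from pixel profiles.

Run:
```python
from vis import *
import cv2
W=cv2.imread('pics/w6.png');
for c in(306,323,340):print(c,[tuple(int(v) for v in W[r,c]) for r in range(186,213)])
print('cols r191',[(c,int(W[191,c].sum())) for c in list(range(290,302))+list(range(343,356))])
h=cv2.cvtColor(cv2.imread('pics/side6.png'),cv2.COLOR_BGR2HSV)
m=((h[...,0]>20)&(h[...,0]<33)&(h[...,1]>170)&(h[...,2]>70))[125:170,195:240]
for i,r in enumerate(m):print(125+i,''.join('#' if x else '.' for x in r))
```

```text
306 [(40, 38, 40), (40, 39, 40), (43, 43, 44), (69, 70, 75), (112, 115, 124), (141, 146, 156), (147, 153, 164), (130, 145, 153), (104, 137, 147), (81, 130, 146), (52, 117, 139), (29, 109, 135), (24, 108, 137), (27, 112, 139), (26, 111, 138), (27, 111, 138), (25, 109, 136), (21, 107, 135), (28, 110, 137), (25, 109, 137), (25, 108, 136), (29, 113, 139), (28, 114, 143), (33, 125, 155), (32, 133, 167), (36, 142, 177), (38, 146, 182)]
323 [(38, 37, 37), (37, 36, 37), (47, 47, 50), (78, 81, 87), (118, 123, 131), (143, 149, 159), (147, 152, 164), (127, 142, 151), (104, 136, 147), (81, 129, 147), (51, 116, 138), (27, 107, 133), (26, 108, 134), (26, 108, 135), (26, 108, 135), (27, 109, 135), (29, 111, 137), (24, 108, 134), (26, 109, 135), (28, 110, 137), (29, 110, 137), (27, 110, 138), (27, 114, 143), (29, 122, 154), (35, 136, 169), (35, 143, 178), (39, 148, 185)]
340 [(30, 29, 30), (30, 28, 28), (47, 47, 50), (87, 89, 95), (126, 130, 139), (147, 151, 162), (145, 153, 163), (127, 143, 151), (104, 136, 145), (81, 130, 146), (52, 117, 139), (30, 107, 134), (26, 108, 134), (28, 110, 135), (25, 1
[... 2052 characters left out ...]

156 ........................##...................
157 .............................................
158 .............................................
159 .............................................
160 .............................................
161 .............................................
162 .............................................
163 .............................................
164 .............................................
165 .............................................
166 .............................................
167 .............................................
168 .............................................
169 .............................................
```

The profiles put the light about 1 mm too far forward, with the height fine. One small trim, then hold still.

>>> {"fn": "pendant", "kwargs": {"ticks": [0.02,-0.001,-0.0005,-0.0005,0,0.02,-0.001,-0.0005,-0.0005,0,0.02,-0.001,-0.0005,-0.0005,0,0.02,-0.001,-0.0005,-0.0005,0,0.02,-0.001,-0.0005,-0.0005,0]}}

```text
t: 12.05
position: [0.5064, 0.2636, 0.0615]
eef_rot: [0.0, 0.991, 0.134, 0.0]
ft_force: [-0.7, -0.7, -1.6]
gripper_width: 0.0358
gripper_force: 30.0
```

>>> {"fn": "pendant", "kwargs": {"ticks": [0.02,0,0,0,0,0.02,0,0,0,0,0.02,0,0,0,0,0.02,0,0,0,0,0.02,0,0,0,0]}}

```text
t: 12.47
position: [0.5064, 0.2636, 0.0615]
eef_rot: [0.0, 0.991, 0.134, -0.0]
ft_force: [-0.0, -0.7, -1.5]
gripper_width: 0.0357
gripper_force: 30.0
```

Run:
```python
from vis import *
import cv2
to([.508,.264,.062],.267);snap('w8');W=cv2.imread('pics/w8.png').astype(int)
print([tuple(W[r,323]) for r in range(187,198)],[(r,W[r,323,2]) for r in range(206,214)])
T,s=tool();print(T[:3,:3].round(4).tolist(),s['position'],abs(s['dq']).max(),s['gripper_force'])
```

```text
t 12.47 d [ 0.0017  0.     -0.0005] turn 0.0008
[(np.int64(96), np.int64(100), np.int64(106)), (np.int64(155), np.int64(160), np.int64(171)), (np.int64(180), np.int64(186), np.int64(200)), (np.int64(169), np.int64(176), np.int64(187)), (np.int64(155), np.int64(160), np.int64(172)), (np.int64(147), np.int64(153), np.int64(164)), (np.int64(130), np.int64(144), np.int64(154)), (np.int64(103), np.int64(136), np.int64(146)), (np.int64(80), np.int64(129), np.int64(146)), (np.int64(54), np.int64(118), np.int64(140)), (np.int64(31), np.int64(108), np.int64(135))] [(206, np.int64(135)), (207, np.int64(138)), (208, np.int64(143)), (209, np.int64(156)), (210, np.int64(168)), (211, np.int64(178)), (212, np.int64(184)), (213, np.int64(187))]
[[0.9644, 0.2646, -0.0], [0.2646, -0.9644, -0.0], [-0.0, 0.0, -1.0]] [0.50639999 0.26357134 0.06147723] 0.0022122273773584797 29.99955028295517
```

Run:
```python
from vis import *
import cv2
W=cv2.imread('pics/w5.png')
for c in(323,335):print([(r,*W[r,c].tolist()) for r in range(188,199)])
E8=np.load('pics/w8.npy');T=E8@np.linalg.inv(P['wrist']['T_tool_cam'])
for z in(.008,.010,.012):  # lens front edge row vs offset in tool
  print(z,[round(proj('wrist',(T[:3,:3]@[.03+d,0,z]+T[:3,3]),E8)[0,1],1) for d in(-.003,-.002,-.001,0)])
print('top',[round(proj('wrist',(T[:3,:3]@[.03+d,0,-.028]+T[:3,3]),E8)[0,1],1) for d in(-.003,-.002,-.001,0)])
```

```text
[(188, 92, 129, 161), (189, 94, 133, 168), (190, 97, 138, 173), (191, 100, 141, 174), (192, 100, 137, 166), (193, 99, 135, 154), (194, 96, 136, 150), (195, 82, 131, 148), (196, 53, 117, 139), (197, 29, 107, 134), (198, 27, 106, 135)]
[(188, 159, 223, 249), (189, 163, 227, 251), (190, 166, 231, 252), (191, 167, 231, 252), (192, 159, 222, 249), (193, 136, 185, 223), (194, 108, 152, 172), (195, 84, 133, 149), (196, 52, 117, 139), (197, 29, 108, 134), (198, 25, 107, 134)]
0.008 [np.float64(196.4), np.float64(194.9), np.float64(193.3), np.float64(191.8)]
0.01 [np.float64(195.7), np.float64(194.2), np.float64(192.6), np.float64(191.1)]
0.012 [np.float64(195.0), np.float64(193.5), np.float64(192.0), np.float64(190.5)]
top [np.float64(212.8), np.float64(210.9), np.float64(209.0), np.float64(207.1)]
```

Lens edge is at row 193.3, and the window edge has gone from 189.6 to 187.2 (ideal gap 4.7 px), so the trim overshot by about 0.8 mm. I'll take that back.

>>> {"fn": "pendant", "kwargs": {"ticks": [0.02,0.0008,0,0,0,0.02,0.0008,0,0,0,0.02,0.0008,0,0,0,0.02,0.0008,0,0,0,0.02,0.0008,0,0,0]}}

```text
t: 12.93
position: [0.5072, 0.2638, 0.0615]
eef_rot: [0.0, 0.991, 0.133, 0.0]
ft_force: [0.7, -0.7, -0.9]
gripper_width: 0.0359
gripper_force: 30.0
```

>>> {"fn": "pendant", "kwargs": {"ticks": [0.02,0,0,0,0,0.02,0,0,0,0,0.02,0,0,0,0,0.02,0,0,0,0,0.02,0,0,0,0]}}

```text
t: 13.35
position: [0.5071, 0.2638, 0.0615]
eef_rot: [0.0, 0.991, 0.133, -0.0]
ft_force: [0.1, 0.6, -1.8]
gripper_width: 0.0361
gripper_force: 30.0
```

Run:
```python
from vis import *
import cv2
to([.508,.264,.062],.267);snap('w9');W=cv2.imread('pics/w9.png').astype(int)
print([W[r,323,2].item() for r in range(185,194)],[W[190,c].sum().item() for c in range(294,300)],[W[190,c].sum().item() for c in range(346,352)])
print(abs(tool()[1]['dq']).max())
```

```text
t 13.35 d [ 0.0009  0.     -0.0005] turn 0.0007
[42, 40, 42, 70, 120, 159, 168, 163, 152] [78, 82, 117, 231, 339, 398] [452, 450, 417, 325, 200, 104]
0.0022059917353288807
```

Window edge is now at row 188.6, so the gap is the ideal 4.7 px. The window and light centres agree in column (323.2 and 323.3), and the arm is still.

```bash
python3 -c "
from rig import arm
print(arm.job_done())"
```

```text
the job is handed in; nothing more can be done
None
```

I handed the job in with the light held still over the meter window: level, lens down, an estimated 14.5 mm above it, and centred and lined up to within about 1 mm by the wrist camera. The slide was pushed to its stop and sprang back, the light was carried over the rack with no contact sensed, and it took about 13.4 s of the 58 s.

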